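# Close a hex-headed valve with an adjustable wrench

## Task

Close the valve on the round flange with the adjustable wrench: lay the wrench flat on the flange with its open jaws round the hex nut, roll its worm wheel (do not squeeze or push the movable jaw itself) until the jaw sits snugly on the nut, and only then push the handle round to turn the nut clockwise, seen from above, until it comes gently against its stop (forcing it there would drive the jaw open again). Leave the wrench lying snug on the nut, turn the nut by the wrench alone, and do not disturb the amber bottle, the metal block and the slide case near the work.

Things in the scene. Friction and masses are not known exactly. Their poses are not given: they have to be found in the camera images.
- nut (a point): Centre of the underside of the hex nut (brass, 30 mm across flats, 34.6 across corners, 18 mm tall; a spindle end rises 21.5 mm above this point), in the middle of a fixed round flange of radius 88 mm. The point lies on the flange's flat top, 10 mm above the bench. z up; y is square to one pair of the nut's flats (they repeat every 60 degrees). Turns with the nut.
- nut_turn (a joint): How far the nut is turned, rad, growing clockwise seen from above; hard stop (valve closed) at 1.2. Stiff to turn, about 0.2 N m, and stays where it is left. Starts 0.5 to 0.8 rad short of the stop.
- hex_nut: The hex nut itself, same frame as nut.
- nut_edge (a point): A point at the foot of the nut, 15 mm from its axis along the nut's x axis; turns with the nut.
- wrench: The loose adjustable wrench, bare steel, 0.4 kg, 16 mm thick, 214 mm long; starts flat on the bench. Origin and axes as wrench_seat. Its centre of mass is about 60 mm from the origin along -x. The head spans x = -38 to +16, y = -38 to +29 mm; the neck behind it, with the worm wheel, is 36 mm wide and runs to x = -87 mm; then comes the handle.
- wrench_seat (a point): Point on the wrench's underside where the nut's axis lies when it is held snugly. x points out of the open throat, -x along the handle, y to the fixed jaw, z up. The fixed jaw's face is at y = +15 mm, the movable jaw's at y = -(25 mm - jaw travel), so the opening is 40 mm - jaw travel. Both jaws reach to about x = +15 mm; the throat's bottom is at x = -20 mm.
- wrench_grip (a point): A point on the handle's centre line, 108 mm along -x from wrench_seat and 8 mm above the underside (half height); same axes. The handle is a bar 22 mm wide and 14 mm thick, from 87 to 186 mm from the seat, with a round end 25 mm across that reaches to 197 mm.
- worm_top (a point): Topmost point of the worm wheel, 52 mm along -x from wrench_seat, 27 mm above the underside; same axes. The wheel is dark, knurled, radius 13 mm, 18 mm wide, axis along the wrench's y, and stands 11 mm proud of the neck. Dragging its top towards the jaws (+x) closes the jaw, the other way opens it. Takes about 6 N along its surface: press with 10 to 20 N and drag.
- wrench_worm (a joint): Turn of the worm wheel, rad; grows as the jaw closes, 1.2 mm of jaw travel per rad from 0 (opening 40 mm), so the jaw meets the nut at about 8.3 rad and gives a little up to about 9. Starts between 0 and 3. It holds the jaw where it is left, up to about 55 N on the jaw, that is a push of some 6 N near the handle's end; turning the nut itself takes less than 2 N there.
- wrench_jaw: The movable jaw of the wrench; frame of wrench_seat shifted by the jaw travel along +y.
- jaw_face (a point): Middle of the gripping face of the movable jaw at half height: in the frame of wrench_seat its y is -(25 mm - jaw travel), about -15 mm when snug on the nut.
- amber_reagent: Small amber bottle, 36 mm across, 75 mm tall; origin at the centre of its foot. Stands beside the flange.
- cooler_block: White metal cold block, 45 x 65 x 25 mm; origin at the centre of its underside. Stands on the other side of the flange from the amber bottle; the two may be swapped.
- slide_case: Closed slide mailer box, 30 x 85 x 34 mm; origin at the centre of its underside. Lies beside the wrench's handle.

How it is judged:
On the way, in this order (a step that is already met when the one before it is completed fails the run):
1. the wrench lies flat on the flange with its open jaws round the nut (horizontal distance between wrench_seat and nut below 0.013 m and height (world z) of wrench_seat between 0.007 and 0.015 m), for 0.2 s.
2. the movable jaw has been closed snugly on the nut (at most 1.5 mm of play) (y of jaw_face in the frame of wrench_seat above -0.0165 m and horizontal distance between wrench_seat and nut below 0.008 m), for 0.2 s.
3. the nut has been turned clockwise against its stop (value of joint nut_turn above 1.13 rad), for 0.2 s.
At the end, for the whole second after the job is handed in: The nut is within 0.07 rad of its clockwise stop (nut_turn above 1.13), and the wrench lies flat on the flange, at rest, round the nut (seat within 8 mm of the nut's axis), with its jaw still snug: opening under 32 mm on the 30 mm nut (value of joint nut_turn above 1.13 rad and y of jaw_face in the frame of wrench_seat above -0.017 m and horizontal distance between wrench_seat and nut below 0.008 m and height (world z) of wrench_seat between 0.007 and 0.015 m and angle between wrench_seat's own z axis and vertical below 0.08 rad and linear speed of wrench below 0.02 m/s); the robot touches nothing.
It fails at once if the nut is turned by more than about 20 degrees while the jaw is still loose (over 3 mm of play) (distance of nut_edge from where it was at the start of the episode above 0.005 m and y of jaw_face in the frame of wrench_seat below -0.018 m).
It fails at once if the fingers push or squeeze the movable jaw (contact force between the fingers and wrench_jaw above 8 N).
It fails at once if the fingers push or grip the nut (contact force between the fingers and hex_nut above 5 N).
It fails at once if a bystander is disturbed (moved by more than 20 mm) (distance of any of amber_reagent, cooler_block, slide_case from where it was at the start of the episode above 0.02 m).
It also fails if it takes over 72 s, if anything falls off the work surface, if the arm or the gripper's body presses on something with over 40 N, if the wrist force passes 120 N, or if a joint passes its speed limit or range.

## Robot

A 7-joint arm with a two-finger parallel gripper is mounted at the origin on a cart in front of the work surface, level with it; the furniture and walls round the work are solid. World frame = base frame: x ahead of the robot, y to its left, z up, the work surface at z = 0. Lengths are in m, angles in rad, forces in N, time in s.
With the tool pointing down it reaches from about 0.425 to 0.95 m from the base axis. Payload 4.7 kg.
Tool frame: the origin (TCP) lies between the finger pads; the fingertips stand 25 mm ahead of it and the grasp point (between the pads) lies 6 mm ahead of it; x points along the fingers, z is the direction in which the jaws open and shut, and the axes are right-handed (so a half turn about x gives the same grasp; the last joint's range is limited). The gripper opens to 85 mm and grips with 20 to 120 N. Pads are 22 mm wide; open, the fingers measure 114 mm over their backs; the gripper's body (76 mm by 85 mm) begins 54 mm behind the grasp point. The pads swing forward as they close: fully open they stand 13 mm farther back than shut.
Start: joints at [-1.24, 0.469, -0.049, 1.532, 0.024, 1.141, -0.082], TCP at [0.238, 0.632, 0.222] pointing down, gripper open.
Joint ranges: [-2.59, 2.59], [-0.33, 1.99], [-1.39, 1.29], [0.1, 2.45], [-1.04, 4.18], [0.21, 1.99], [-2.66, 2.66]. Speed limits (rad/s): [2.57, 2.57, 3.14, 3.14, 3.14, 3.14, 3.14].

## Interface

Orientations are given as a 3x3 rotation matrix whose columns are the frame's x, y, z axes.
In Python, from rig import * gives the robot as it stands. Calls block until the motion is done:
- movep(position, orientation): joint-space move of the TCP to a pose.
- move_l(position, attitude=None, feed=0.15, until_force=None): straight line of the TCP; attitude=None keeps the orientation; feed is the mean speed in m/s. With until_force (N) it stops when the force on the tool has changed by that much, and returns True; else False.
- move_joints(angles): joint-space move.
- command_gripper(opening, newtons=None): finger opening in m; newtons is the grip in N (None keeps the last); returns when the fingers have stopped.
- sleep(seconds).
- inverse_kinematics(position, orientation): joint angles nearest the present ones, or None.
- sense(): the state.
- camera(name): name is "scene" or "top" or "wrist"; returns (picture, depth): 400x640x3 uint8, red, green, blue; 400x640 float32, m along the optical axis (not along the pixel's ray), 0 where there is no reading.
- camera_params(name): a dict with "K" (3x3 intrinsics, pixels), "position" and "rotation" of the camera in the world; the wrist camera has in their place "tool_from_camera" (4x4, takes a point from camera to tool coordinates, whose origin is the TCP and whose axes are the tool frame's). Camera axes: x right, y down, z forward; pixel columns grow to the right and rows downward; lengths in m; the calibration is good to about 2 mm. A picture is of the moment at which its call begins: read the wrist's pose just before it. camera_params takes no time and is no camera call.
A pose or a line that the arm cannot do raises Unreachable and nothing moves.
- finish_job(): hands the job in, once; it reports no verdict.
The state is a dict: "time_s": time; "joint_pos": joint angles; "qd": joint speeds; "joint_efforts": joint torques, N m; "position": TCP position; "tcp_rot": TCP orientation; "wrist_force": force on the tool from outside, world axes, zero at the start; "ft_torque": the same for the moment, N m; "finger_gap": finger opening in m.
Only numpy, scipy, OpenCV 4.12 (cv2) and the standard library are available. Lean on these libraries where they do the work, as an engineer would, in place of code of your own. Each camera call takes 0.05 s, during which the arm holds its last target.

## Working session

There is one attempt and no reset: what is moved stays moved. The work goes in short steps, each a Python script; the robot and the scene stay as the last script left them, time stands still between calls to the robot, and variables do not carry over. Pictures are saved under pics/ and viewed, and the job is handed in when it is done.

```bash
ls; mkdir -p pics; python3 - <<'E'
from rig import *
import cv2,numpy as np
s=sense();print(s["time_s"],s["position"],s["tcp_rot"],s["finger_gap"])
for n in("scene","top","wrist"):
    p,d=camera(n);cv2.imwrite(f"pics/{n}0.png",p[:,:,::-1]);np.savez(f"pics/{n}0.npz",p=p,d=d)
    print(n,camera_params(n))
E
```

```text
pics
0.0 [0.23745669 0.63119745 0.22112073] [[-6.65682543e-04 -9.35957045e-01  3.52113571e-01]
 [-1.89771870e-03  3.52114198e-01  9.35955122e-01]
 [-9.99997978e-01 -4.51635224e-05 -2.01057946e-03]] 0.08506084898172356
scene {'K': array([[452.96028376,   0.        , 317.43467119],
       [  0.        , 452.96028376, 203.31425573],
       [  0.        ,   0.        ,   1.        ]]), 'position': array([-0.01518546, -0.607001  ,  0.66601314]), 'rotation': array([[ 0.59759002, -0.54263007,  0.59028703],
       [-0.8016697 , -0.41772516,  0.42758787],
       [ 0.01455571, -0.72873747, -0.68463847]])}
top {'K': array([[428.71700651,   0.        , 315.61453863],
       [  0.        , 428.71700651, 202.31777812],
       [  0.        ,   0.        ,   1.        ]]), 'position': array([ 0.40104048, -0.20024418,  1.10820865]), 'rotation': array([[-0.01428088, -0.99216239,  0.12413643],
       [-0.99979879,  0.01241995, -0.01575196],
       [ 0.01408674, -0.1243364 , -0.99214012]])}
wrist {'K': array([[325.3473604 ,   0.        , 317.48277525],
       [  0.        , 325.3473604 , 202.82417657],
       [  0.        ,   0.        ,   1.        ]]), 'tool_from_camera': array([[-4.98565092e-04, -2.90938146e-01,  9.56741735e-01,
        -1.50690794e-01],
       [-6.91071606e-04, -9.56741525e-01, -2.90938442e-01,
         7.23389174e-02],
       [ 9.99999637e-01, -8.06228798e-04,  2.75938835e-04,
        -3.05553839e-04],
       [ 0.00000000e+00,  0.00000000e+00,  0.00000000e+00,
         1.00000000e+00]])}
```

View pics/top0.png

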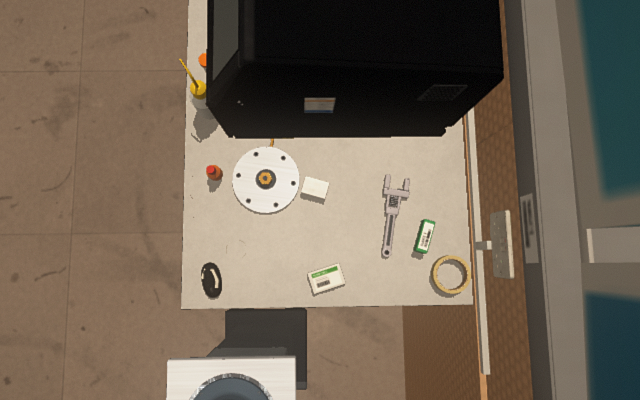

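View pics/scene0.png

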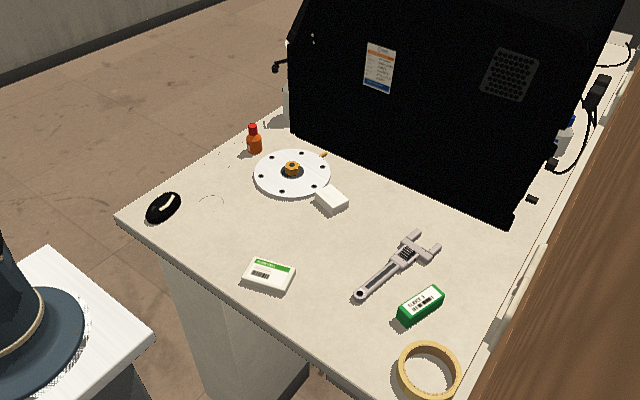

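```bash
cat > h.py <<'E'
import numpy as np,cv2
from rig import *
def ray(P,px,z):
    K=P["K"];c=np.linalg.inv(K)@np.array([px[0],px[1],1.]);d=P["rotation"]@c;o=np.array(P["position"])
    return o+d*((z-o[2])/d[2])
def cloud(P,d):
    v,u=np.mgrid[0:400,0:640];K=P["K"]
    c=np.stack([(u-K[0,2])/K[0,0]*d,(v-K[1,2])/K[1,1]*d,d],-1)
    return c@np.array(P["rotation"]).T+np.array(P["position"])
def wristP(s):
    P=camera_params("wrist");T=np.array(P["tool_from_camera"]);R=np.array(s["tcp_rot"])
    return dict(K=P["K"],rotation=R@T[:3,:3],position=R@T[:3,3]+np.array(s["position"]))
E
python3 - <<'E'
from h import *
P=camera_params("top");f=np.load("pics/top0.npz");C=cloud(P,f["d"])
cv2.imwrite("pics/topzoom.png",cv2.resize(f["p"][130:310,170:480,::-1],None,fx=2.5,fy=2.5,interpolation=cv2.INTER_CUBIC))
for n,u,v in [("flange",250,160),("nut",265,179),("amber",214,172),("cool",315,188),("slide",425,236),("wend",386,253),("jawL",385,180),("jawR",406,182),("worm",394,200),("box face",320,137),("black base",230,137),("edge",182,290),("white",326,278),("tape",436,270)]:
    print(n,C[v,u].round(3))
E
```

```text
flange [ 0.652 -0.048  0.009]
nut [ 0.597 -0.089  0.031]
amber [0.611 0.033 0.062]
cool [ 0.574 -0.216  0.024]
slide [ 0.447 -0.49   0.036]
wend [ 0.406 -0.394  0.017]
jawL [ 0.594 -0.399  0.013]
jawR [ 0.588 -0.452  0.018]
worm [ 0.541 -0.419  0.02 ]
box face [ 0.709 -0.231  0.021]
black base [0.711 0.003 0.02 ]
edge [0.32  0.123 0.   ]
white [ 0.346 -0.241  0.016]
tape [ 0.362 -0.517  0.026]
```

View pics/topzoom.png

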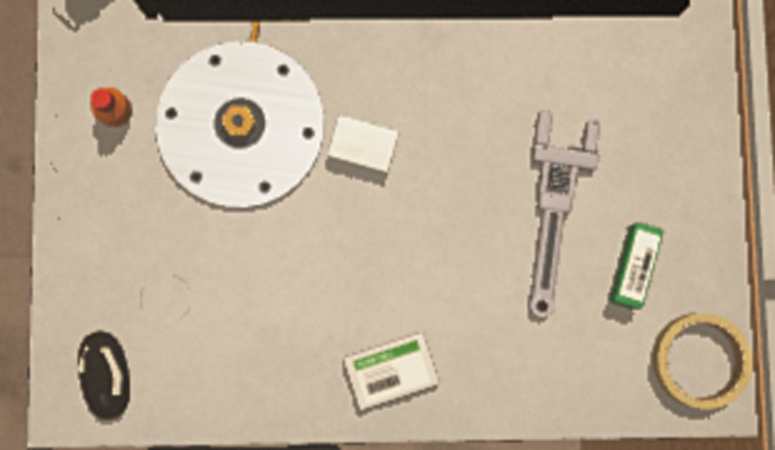

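```bash
python3 - <<'E'
from h import *
for n in("top","scene"):
    P=camera_params(n);f=np.load(f"pics/{n}0.npz");C=cloud(P,f["d"])
    m=(f["d"]>0)&(C[...,1]<0.2)&(C[...,1]>-.6)&(C[...,0]>0.5)
    for z in np.arange(0.05,.5,.05):
        k=m&(abs(C[...,2]-z)<.02)&(C[...,0]>.62); print(n,z.round(2),k.sum(),np.percentile(C[k][:,0],[1,50]).round(3) if k.sum()>5 else "")
R=lambda a:np.array([[0,-np.cos(a),-np.sin(a)],[0,-np.sin(a),np.cos(a)],[-1,0,0]])
print(R(0)[:,2],np.linalg.det(R(0)))
for p,a in [((.53,-.09,.17),0),((.5,-.41,.17),-.12),((.5,-.41,.03),-.12),((.52,-.09,.05),0),((.52,-.09,.05),.5),((.52,-.09,.05),-.5)]:
    print(p,inverse_kinematics(np.array(p),R(a)))
movep(np.array((.53,-.09,.17)),R(0))
s=sense();p,d=camera("wrist");cv2.imwrite("pics/w1.png",p[:,:,::-1]);np.savez("pics/w1.npz",p=p,d=d,pos=s["position"],R=s["tcp_rot"])
print(s["time_s"],s["position"])
movep(np.array((.5,-.41,.17)),R(-.12))
s=sense();p,d=camera("wrist");cv2.imwrite("pics/w2.png",p[:,:,::-1]);np.savez("pics/w2.npz",p=p,d=d,pos=s["position"],R=s["tcp_rot"])
print(s["time_s"],s["position"],s["wrist_force"])
E
```

```text
top 0.05 1078 [0.627 0.708]
top 0.1 1370 [0.707 0.709]
top 0.15 1501 [0.707 0.709]
top 0.2 1558 [0.707 0.709]
top 0.25 1965 [0.707 0.709]
top 0.3 2739 [0.707 0.709]
top 0.35 2936 [0.707 0.709]
top 0.4 7889 [0.708 0.744]
top 0.45 10145 [0.708 0.762]
scene 0.05 4606 [0.705 0.709]
scene 0.1 4327 [0.705 0.709]
scene 0.15 5033 [0.706 0.709]
scene 0.2 5082 [0.705 0.708]
scene 0.25 5742 [0.705 0.708]
scene 0.3 6335 [0.705 0.708]
scene 0.35 6630 [0.705 0.708]
scene 0.4 7162 [0.706 0.71 ]
scene 0.45 0 
[-0.  1.  0.] 1.0
(0.53, -0.09, 0.17) [-0.34400789  0.32569128  0.54009421  1.94307077 -0.20718823  0.92699955
  1.86888478]
(0.5, -0.41, 0.17) [-0.01537503  0.64091448  0.97239144  1.70082647 -0.58179332  1.11751601
  2.58181761]
(0.5, -0.41, 0.03) [ 0.16083501  0.7303781   0.678528    1.78869083 -0.59774774  0.83910641
  2.57938506]
(0.52, -0.09, 0.05) [-0.18312749  0.47097617  0.35033283  2.05188039 -0.25692048  0.65969567
  1.90715716]
(0.52, -0.09, 0.05) [-0.08514822  0.4591842   0.22391369  2.0462829  -0.16280457  0.65250319
  2.3168044 ]
(0.52, -0.09, 0.05) [-0.27295429  0.48823866  0.46870468  2.05684831 -0.34730097  0.6720049
  1.49438526]
2.9 [ 0.53031229 -0.08907688  0.16995668]
4.175 [ 0.50128466 -0.40793213  0.16970456] [-0.4334609   0.11620052 -0.0593099 ]
```

View pics/w1.png

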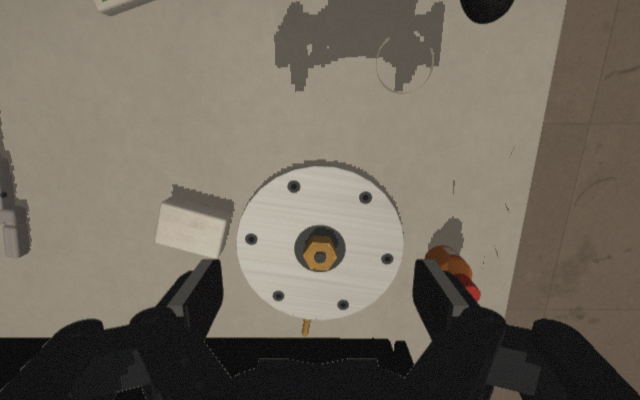

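View pics/w2.png

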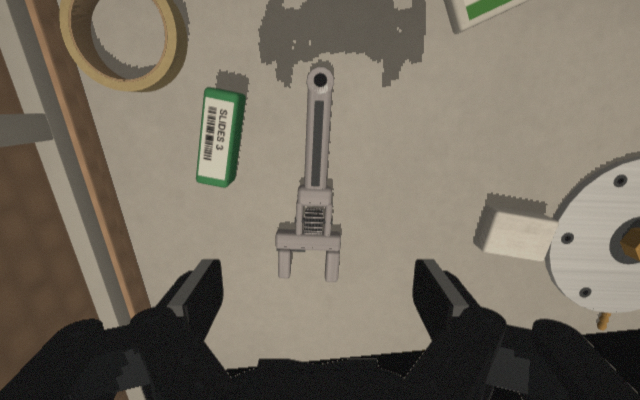

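```bash
python3 - <<'E'
from h import *
a=np.load("pics/w1.npz")["p"][215:295,275:375,::-1];b=np.load("pics/w2.npz")["p"][60:290,250:370,::-1]
cv2.imwrite("pics/z1.png",cv2.resize(a,None,fx=7,fy=7,interpolation=cv2.INTER_NEAREST))
cv2.imwrite("pics/z2.png",cv2.resize(b,None,fx=2.6*2*.5,fy=2.6,interpolation=cv2.INTER_NEAREST))
c=np.load("pics/w2.npz")["p"][180:290,265:355,::-1]
cv2.imwrite("pics/z3.png",cv2.resize(c,None,fx=5,fy=5,interpolation=cv2.INTER_NEAREST))
E
```

```text
(no output)
```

View pics/z1.png

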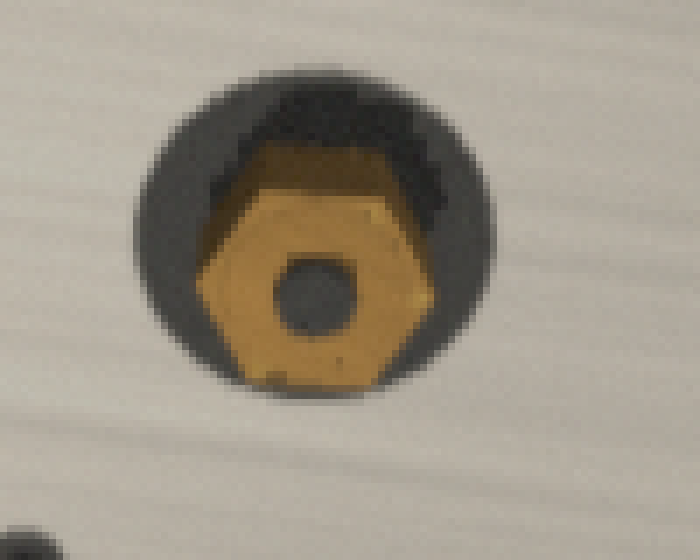

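View pics/z3.png

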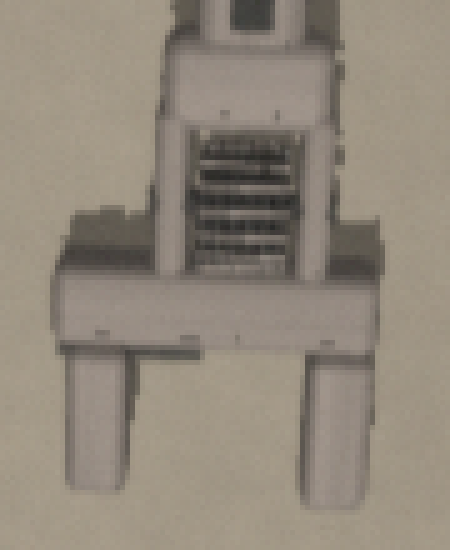

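```bash
python3 - <<'E'
from h import *
f=np.load("pics/w1.npz");P=wristP(dict(tcp_rot=f["R"],position=f["pos"]))
c=np.array([(260,188),(375,190),(433,297),(378,387),(245,385),(198,275)])/7-.5+[275,215]
X=np.array([ray(P,u,.028) for u in c]);m=X.mean(0);print("nut top",m.round(4),np.linalg.norm(X-m,axis=1).round(4))
an=np.degrees(np.arctan2(X[:,1]-m[1],X[:,0]-m[0]));print(an.round(1),(an%60).round(1))
# spindle centre
print("spindle",ray(P,np.array([316,297])/7-.5+[275,215],.0315).round(4))
C=cloud(P,f["d"]);print("depth nut",C[250,309],C[247,312])
# flange outline
g=cv2.cvtColor(f["p"],cv2.COLOR_RGB2GRAY)
# orange centroid in top
f2=np.load("pics/w2.npz");P2=wristP(dict(tcp_rot=f2["R"],position=f2["pos"]))
q=lambda u,z:ray(P2,np.array(u)/5-.5+[265,180],z)
for n,u in dict(Ltip_in=(127,488),Ltip_out=(67,490),L_in_root=(130,350),Rtip_in=(307,508),Rtip_out=(366,508),R_in_root=(312,355),cbL=(60,345),cbR=(377,352),cbLt=(57,272),cbRt=(377,278),neckL=(157,122),neckR=(330,125),necktopL=(172,45),necktopR=(332,40)).items():
    print(n,q(u,.016).round(4))
D=cloud(P2,f2["d"])
m=(D[...,2]>.008)&(D[...,2]<.04)&(D[...,0]>.38)&(D[...,0]<.62)&(D[...,1]>-.47)&(D[...,1]<-.36)
h=m&(D[...,0]<.5)&(D[...,2]>.01)
p=D[h][:,:2];print(len(p));
vx,vy,x0,y0=cv2.fitLine(p.astype(np.float32),cv2.DIST_HUBER,0,.01,.01).ravel();print("handle line ang",np.degrees(np.arctan2(vy,vx)),x0,y0)
print("end",ray(P2,(320-.0,80),.015))
for r in range(60,285,12):
    k=m[r];u=np.where(k)[0]
    if len(u): print(r,u[0],u[-1],D[r,u[0]].round(4),D[r,u[-1]].round(4),D[r,u].max(0)[2].round(4))
E
```

```text
nut top [ 0.6015 -0.0877  0.028 ] [0.0171 0.0172 0.0168 0.0181 0.0183 0.0166]
[-153.3  150.9   85.2   30.2  -33.1  -96.9] [26.7 30.9 25.2 30.2 26.9 23.1]
spindle [ 0.6012 -0.0875  0.0315]
depth nut [ 0.59510303 -0.09796208  0.02861491] [ 0.59185551 -0.09500318  0.02869166]
Ltip_in [ 0.5988 -0.4491  0.016 ]
Ltip_out [ 0.5978 -0.4617  0.016 ]
L_in_root [ 0.5675 -0.444   0.016 ]
Rtip_in [ 0.608 -0.412  0.016]
Rtip_out [ 0.6095 -0.3997  0.016 ]
R_in_root [ 0.5731 -0.4071  0.016 ]
cbL [ 0.5647 -0.458   0.016 ]
cbR [ 0.574  -0.3938  0.016 ]
cbLt [ 0.5488 -0.4561  0.016 ]
cbRt [ 0.5577 -0.3922  0.016 ]
neckL [ 0.5199 -0.4318  0.016 ]
neckR [ 0.5245 -0.3982  0.016 ]
necktopL [ 0.5048 -0.4268  0.016 ]
necktopR [ 0.5074 -0.396   0.016 ]
2861
handle line ang -8.067203 0.4534072 -0.40387762
end [ 0.40961802 -0.39524488  0.015     ]
72 309 330 [ 0.4017 -0.4041  0.0118] [ 0.404  -0.3858  0.0138] 0.0152
84 307 333 [ 0.4115 -0.4071  0.0132] [ 0.4141 -0.3841  0.0119] 0.0154
96 233 331 [ 0.4147 -0.4694  0.0334] [ 0.424  -0.3869  0.011 ] 0.0335
108 235 330 [ 0.4244 -0.47    0.0317] [ 0.4342 -0.3889  0.
[... 305 characters left out ...]
27 [ 0.4864 -0.4186  0.012 ] [ 0.4892 -0.3976  0.0105] 0.0149
180 304 326 [ 0.4982 -0.4212  0.0108] [ 0.5007 -0.3999  0.0108] 0.0156
192 298 331 [ 0.5088 -0.4284  0.0135] [ 0.5129 -0.3964  0.0124] 0.0163
204 296 331 [ 0.5206 -0.4319  0.014 ] [ 0.5246 -0.3977  0.0142] 0.0162
216 296 331 [ 0.5326 -0.4335  0.015 ] [ 0.5372 -0.399   0.0138] 0.0241
228 295 330 [ 0.5462 -0.4366  0.0122] [ 0.5495 -0.4013  0.0146] 0.0254
240 276 340 [ 0.5564 -0.4575  0.0135] [ 0.5639 -0.3926  0.014 ] 0.0172
252 278 339 [ 0.57   -0.4575  0.0134] [ 0.5781 -0.3949  0.012 ] 0.0161
264 278 338 [ 0.5835 -0.4596  0.0137] [ 0.5914 -0.3973  0.0127] 0.0166
276 279 337 [ 0.5968 -0.4605  0.0149] [ 0.604  -0.3998  0.0149] 0.0158
```

```bash
cat >> h.py <<'E'
def R(a): return np.array([[0,-np.cos(a),-np.sin(a)],[0,-np.sin(a),np.cos(a)],[-1,0,0]])
E
python3 - <<'E'
from h import *
f2=np.load("pics/w2.npz");P2=wristP(dict(tcp_rot=f2["R"],position=f2["pos"]))
D=cloud(P2,f2["d"])
m=(D[...,2]>.011)&(D[...,0]>.425)&(D[...,0]<.50)&(D[...,1]>-.43)&(D[...,1]<-.37)
r=np.where(m.sum(1)>15)[0];pts=np.array([D[k][m[k]].mean(0) for k in r])
b=np.polyfit(pts[:,0],pts[:,1],1);print(len(r),np.degrees(np.arctan(b[0])),np.std(np.polyval(b,pts[:,0])-pts[:,1]))
a=np.arctan(b[0]);
ex=np.array([np.cos(a),np.sin(a)]);ey=np.array([-np.sin(a),np.cos(a)])
o=np.array([.45,np.polyval(b,.45)])
m=(D[...,2]>.013)&(D[...,0]>.38)&(D[...,1]>-.47)&(D[...,1]<-.37)&(D[...,0]<.63)&(D[...,2]<.03)
q=(D[m][:,:2]-o);x=q@ex;y=q@ey;k=abs(y)<60e-3
k&=~((y<-.02)&(x<.06))
x=x[k];y=y[k]
print("ext x",x.min(),x.max(), "head tip x minus16mm -> seat",x.max()-.016,"end+197",x.min()+.197)
print("y ext",y.min(),y.max())
# width profile
for i in np.arange(-.05,.17,.004):
    s=(x>i)&(x<i+.004)
    if s.sum()>2: print(i.round(3),(y[s].min()*1e3).round(1),(y[s].max()*1e3).round(1))
E
```

```text
149 6.2514000507091945 0.009930778106365236
ext x -0.05085301202736456 0.15933430808651308 head tip x minus16mm -> seat 0.1433343080865131 end+197 0.14614698797263545
y ext -0.05998692043922491 0.02088941982590758
-0.05 0.5 17.7
-0.046 -1.5 20.4
-0.042 -2.6 20.7
-0.038 -1.8 20.9
-0.034 -2.5 19.3
-0.03 -4.4 16.0
-0.026 -5.4 14.9
-0.022 -6.0 13.6
-0.018 -6.1 12.9
-0.014 -7.8 10.7
-0.01 -9.3 10.7
-0.006 -10.6 9.2
-0.002 -12.0 8.6
0.002 -12.7 7.7
0.006 -14.0 5.4
0.01 -14.8 5.0
0.014 -15.9 4.0
0.018 -17.7 3.0
0.022 -18.8 2.0
0.026 -19.7 0.4
0.03 -19.7 -0.6
0.034 -19.9 -1.4
0.038 -19.9 -3.2
0.042 -19.8 -4.5
0.046 -19.9 -5.1
0.05 -20.0 -6.2
0.054 -19.8 -4.6
0.058 -34.5 -2.4
0.062 -37.4 -3.6
0.066 -39.6 -4.0
0.07 -40.7 -5.4
0.074 -41.6 -5.3
0.078 -43.6 -6.1
0.082 -44.1 -7.0
0.086 -45.6 -7.9
0.09 -59.3 -7.6
0.094 -59.9 -10.8
0.098 -59.7 -11.6
0.102 -59.9 -12.4
0.106 -59.6 -4.6
0.11 -60.0 -3.6
0.114 -60.0 -4.5
0.118 -59.8 -6.6
0.122 -21.7 -7.4
0.126 -21.6 -8.5
0.13 -23.4 -9.0
0.134 -24.4 -10.9
0.138 -25.3 -11.9
0.142 -26.1 -12.6
0.146 -27.9 -13.4
0.15 -29.0 -15.5
0.154 -29.2 -16.3
0.158 -22.5 -18.3
```

```bash
python3 - <<'E'
from h import *
f2=np.load("pics/w2.npz");P2=wristP(dict(tcp_rot=f2["R"],position=f2["pos"]))
D=cloud(P2,f2["d"]);ok=(D[...,2]<.04)&(D[...,2]>.012)
ok[:60]=0;ok[290:]=0;ok[:,:255]=0;ok[:,360:]=0
p=D[ok][:,:2]
h=(p[:,0]>.425)&(p[:,0]<.495)
rows=[p[h&(abs(p[:,0]-x)<.002)][:,1] for x in np.arange(.43,.49,.004)]
b=np.polyfit(np.arange(.43,.49,.004),[(r.min()+r.max())/2 for r in rows],1);a=np.arctan(b[0]);print(np.degrees(a))
ex=np.array([np.cos(a),np.sin(a)]);ey=np.array([-np.sin(a),np.cos(a)]);o=np.array([.45,np.polyval(b,.45)])
q=p-o;x=q@ex;y=q@ey
print("seat x from tip",x.max()-.016,"from end",x.min()+.197)
for i in np.arange(-.052,.17,.004):
    s=(x>i)&(x<=i+.004)
    if s.sum()>2: print(i.round(3),(y[s].min()*1e3).round(1),(y[s].max()*1e3).round(1))
for t in (.142,.144,.146): print((o+t*ex).round(4),(o+(t-.076)*ex).round(4))
E
```

```text
-9.444442049676974
seat x from tip 0.1429814671105724 from end 0.14450390567180094
-0.052 -8.1 8.7
-0.048 -11.4 11.7
-0.044 -11.3 11.8
-0.04 -12.1 11.9
-0.036 -10.1 11.3
-0.032 -10.0 9.8
-0.028 -10.6 10.0
-0.024 -9.7 10.2
-0.02 -10.3 10.5
-0.016 -9.3 9.9
-0.012 -10.1 10.2
-0.008 -9.9 9.4
-0.004 -9.8 9.7
-0.0 -10.5 9.9
0.004 -9.5 10.1
0.008 -10.2 10.2
0.012 -10.1 9.7
0.016 -9.9 9.9
0.02 -9.9 10.0
0.024 -9.8 10.3
0.028 -9.6 9.6
0.032 -10.3 9.8
0.036 -9.3 10.0
0.04 -10.1 10.1
0.044 -9.9 9.4
0.048 -9.8 10.5
0.052 -9.7 9.9
0.056 -16.2 16.0
0.06 -16.2 16.2
0.064 -16.0 16.4
0.068 -16.0 16.7
0.072 -17.8 16.9
0.076 -17.6 17.2
0.08 -17.6 17.4
0.084 -17.5 17.7
0.088 -18.3 18.9
0.092 -18.3 17.8
0.096 -18.1 17.3
0.1 -18.1 17.5
0.104 -37.1 28.1
0.108 -37.1 28.2
0.112 -37.1 28.5
0.116 -37.0 28.7
0.12 -38.2 27.8
0.124 -34.9 28.3
0.128 -34.9 28.7
0.132 -34.9 27.8
0.136 -34.8 28.1
0.14 -34.8 28.3
0.144 -34.7 28.6
0.148 -34.6 27.8
0.152 -34.6 27.9
0.156 -33.4 28.1
[ 0.5901 -0.4255] [ 0.5151 -0.4131]
[ 0.592  -0.4259] [ 0.5171 -0.4134]
[ 0.594  -0.4262] [ 0.5191 -0.4137]
```

```bash
python3 - <<'E'
from h import *
a=np.radians(-9.4);g=np.array([.5324,-.4160])
try:
    command_gripper(.06,40)
    movep(np.r_[g,.10],R(a))
    move_l(np.r_[g,.029],feed=.08)
    s=sense();print(s["time_s"],s["position"],s["wrist_force"])
    command_gripper(.0,60)
    s=sense();print(s["time_s"],s["position"],s["finger_gap"],s["wrist_force"])
    move_l(np.r_[g,.10],feed=.1)
    s=sense();print(s["time_s"],s["position"],s["finger_gap"],s["wrist_force"],s["ft_torque"])
    for n in("wrist","scene"):
        p,d=camera(n);cv2.imwrite(f"pics/g_{n}.png",p[:,:,::-1]);np.savez(f"pics/g_{n}.npz",p=p,d=d,pos=s["position"],R=s["tcp_rot"])
except Unreachable as e: print("unreach",e)
E
```

```text
6.0417 [ 0.53268973 -0.4164123   0.02948986] [-0.21192805  0.21732022 -0.79063699]
6.6417 [ 0.53241192 -0.41598639  0.02902406] -0.00025779300772921075 [-0.13924236 -0.70176144 -0.18889194]
7.5 [ 0.53215783 -0.41546895  0.09946441] 0.00039001317445585903 [ 0.42361796 -0.10525008 -0.13773545] [-0.01670631  0.01537169 -0.05240471]
```

View pics/g_wrist.png

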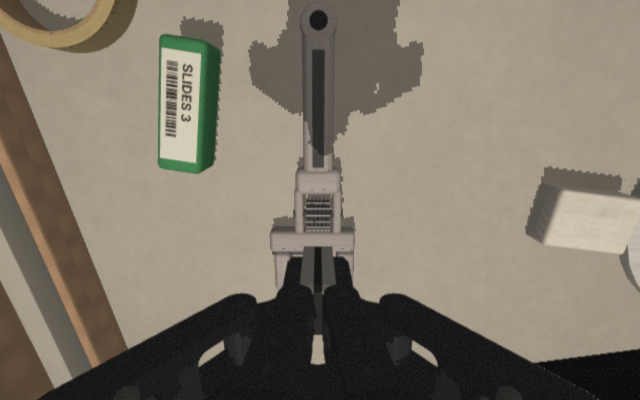

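View pics/g_scene.png

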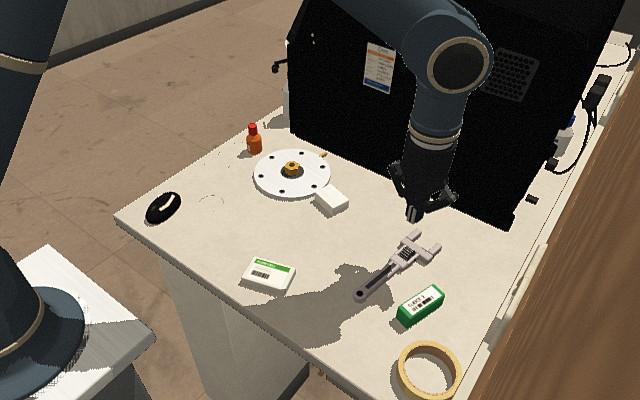

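```bash
python3 - <<'E'
from h import *
P=camera_params("wrist");T=np.linalg.inv(np.array(P["tool_from_camera"]))
for x in (.0,.006,.025):
    c=T@np.array([x,0,0,1]);print(x,(P["K"]@c[:3]/c[2])[:2],c[2])
f=np.load("pics/g_wrist.npz");d=f["d"]
Pw=wristP(dict(tcp_rot=f["R"],position=f["pos"]));D=cloud(Pw,d)
for u,v in [(308,255),(328,255),(318,250),(318,20),(318,180),(280,240),(350,240),(318,238),(300,270),(318,262)]: print(u,v,D[v,u].round(4))
Ps=camera_params("scene");g=np.load("pics/g_scene.npz");Ds=cloud(Ps,g["d"])
for u,v in [(361,296),(412,213),(408,216),(436,249),(413,233),(412,205)]:print(u,v,Ds[v,u].round(4))
E
```

```text
0.0 [318.66199682 252.90506762] 0.16524785614738063
0.006 [318.62023329 247.90153004] 0.17098818643283395
0.025 [318.5047039  234.06036963] 0.18916589900343614
308 255 [ 0.5221 -0.4186  0.1212]
328 255 [ 0.5235 -0.41    0.1213]
318 250 [ 0.5229 -0.4143  0.1158]
318 20 [ 0.4095 -0.3953  0.0147]
318 180 [ 0.5137 -0.4126  0.0151]
280 240 [ 0.5567 -0.4499  0.0141]
350 240 [ 0.5649 -0.3957  0.0158]
318 238 [ 0.5593 -0.4201  0.0155]
300 270 [ 0.5255 -0.4225  0.1273]
318 262 [ 0.5222 -0.4142  0.1288]
361 296 [ 0.4043 -0.3999  0.0154]
412 213 [ 0.5225 -0.4149  0.1331]
408 216 [ 0.5206 -0.4098  0.1244]
436 249 [ 0.5819 -0.4555  0.0152]
413 233 [ 0.5911 -0.4012  0.0165]
412 205 [ 0.5265 -0.4105  0.1462]
```

```bash
python3 - <<'E'
from h import *
g=np.load("pics/g_scene.npz");Ps=camera_params("scene");Ds=cloud(Ps,g["d"])
cv2.imwrite("pics/z4.png",cv2.resize(g["p"][170:280,350:470,::-1],None,fx=5,fy=5,interpolation=cv2.INTER_NEAREST))
m=(Ds[...,2]>.04)&(Ds[...,0]<.6)&(abs(Ds[...,1]+.415)<.06)&(Ds[...,0]>.45)&(Ds[...,2]<.3)
print(np.percentile(Ds[m][:,2],[0,1,5]),np.argwhere(m)[np.argsort(Ds[m][:,2])[:8]],Ds[m][np.argsort(Ds[m][:,2])[:8]])
f=np.load("pics/g_wrist.npz");Pw=wristP(dict(tcp_rot=f["R"],position=f["pos"]));D=cloud(Pw,f["d"])
m=(D[...,2]>.04)&(abs(D[...,1]+.415)<.04)&(f["d"]>0);i=np.argsort(D[m][:,2])[:6];print(np.argwhere(m)[i],D[m][i])
cv2.imwrite("pics/z5.png",cv2.resize(f["p"][220:330,260:380,::-1],None,fx=5,fy=5,interpolation=cv2.INTER_NEAREST))
E
```

```text
[0.10835748 0.11925746 0.13996771] [[224 413]
 [224 412]
 [223 411]
 [223 413]
 [223 414]
 [222 409]
 [222 410]
 [220 407]] [[ 0.52432347 -0.4202632   0.10835748]
 [ 0.522416   -0.41918936  0.10924201]
 [ 0.52247646 -0.41703795  0.11030984]
 [ 0.52457733 -0.41977987  0.11031331]
 [ 0.52528526 -0.42126875  0.11066712]
 [ 0.52198949 -0.4133328   0.1108565 ]
 [ 0.52220713 -0.41500314  0.11171847]
 [ 0.52309296 -0.40865696  0.11198552]]
[[246 313]
 [246 322]
 [246 328]
 [246 316]
 [246 306]
 [246 331]] [[ 0.52276833 -0.41664457  0.11102542]
 [ 0.52329299 -0.41248783  0.11138862]
 [ 0.52371059 -0.40973451  0.11147699]
 [ 0.52278865 -0.41522947  0.11149288]
 [ 0.52200686 -0.41980388  0.11153713]
 [ 0.52387178 -0.40835611  0.11162523]]
```

View pics/z4.png

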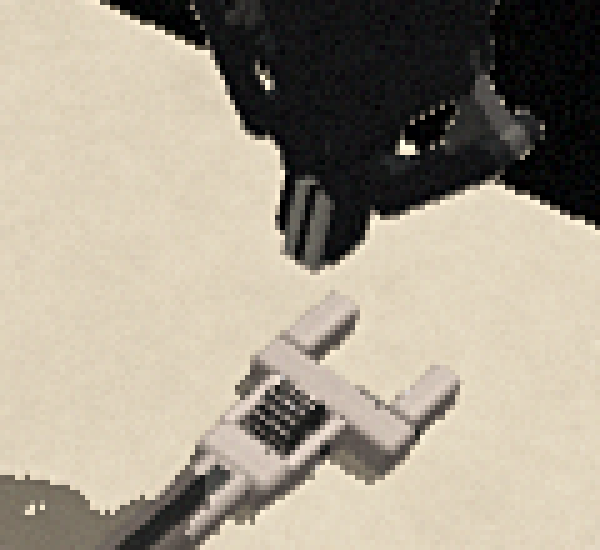

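View pics/z5.png

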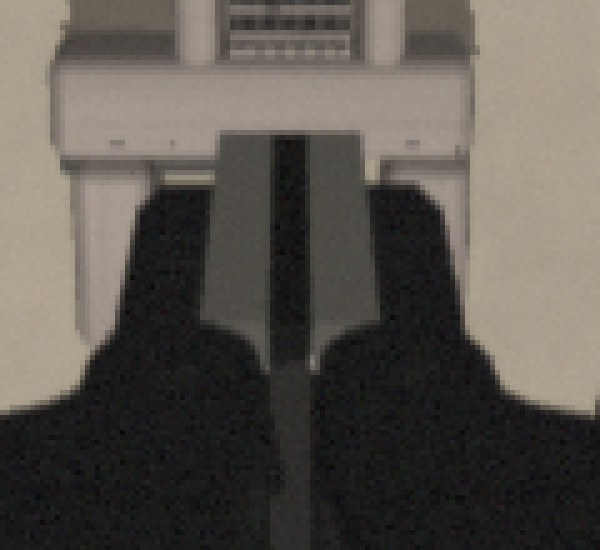

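```bash
python3 - <<'E'
from h import *
a=np.radians(-9.4);g=np.array([.53,-.34])
move_l(np.r_[g,.06],feed=.15)
s=sense();print(s["time_s"],s["position"])
r=move_l(np.r_[g,-.02],feed=.04,until_force=4)
s=sense();print(r,s["time_s"],s["position"],s["wrist_force"],s["finger_gap"])
p,d=camera("scene");cv2.imwrite("pics/t_scene.png",cv2.resize(p[150:300,330:500,::-1],None,fx=4,fy=4))
move_l(np.r_[g,.06],feed=.15)
E
```

```text
8.325 [ 0.53017828 -0.34128756  0.06056192]
True 9.8583 [ 0.52993245 -0.33998956 -0.00894085] [-0.63819844  0.10430801  4.97475458] 8.946517892462346e-05
```

View pics/t_scene.png

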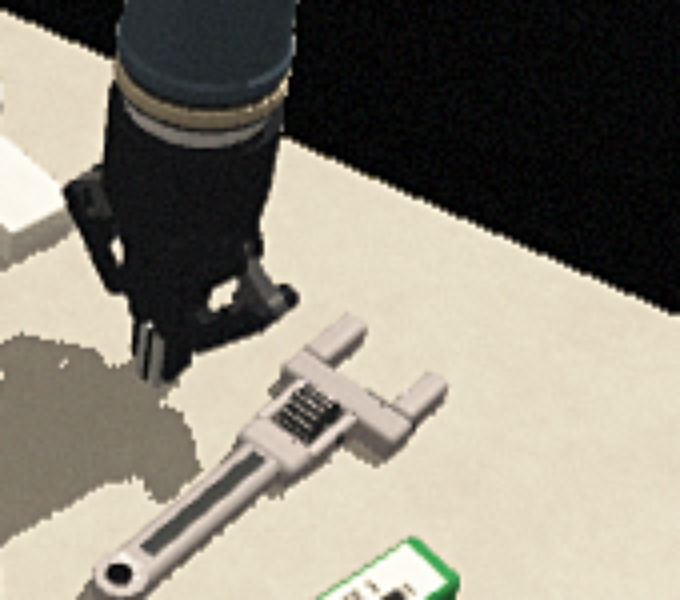

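```bash
python3 - <<'E'
from h import *
a=np.radians(-9.4);g=np.array([.5324,-.4160])
command_gripper(.06,40)
movep(np.r_[g,.07],R(a))
r=move_l(np.r_[g,-.007],feed=.06,until_force=6)
s=sense();print(r,s["time_s"],s["position"],s["wrist_force"])
if not r:
    command_gripper(.0,60)
    s=sense();print(s["time_s"],s["position"],s["finger_gap"],s["wrist_force"])
    if s["finger_gap"]>.02:
        move_l(np.r_[g,.08],feed=.1)
        s=sense();print(s["time_s"],s["position"],s["finger_gap"],s["wrist_force"],s["ft_torque"])
        for n in("wrist","scene"):
            p,d=camera(n);cv2.imwrite(f"pics/k_{n}.png",p[:,:,::-1]);np.savez(f"pics/k_{n}.npz",p=p,d=d,pos=s["position"],R=s["tcp_rot"])
E
```

```text
False 12.9667 [ 0.53266285 -0.41624107 -0.00652569] [ 0.48803977  0.49739813 -0.1010936 ]
13.3083 [ 0.53268398 -0.41604193 -0.00631246] 0.034868347956082915 [-0.66607957  0.2369158   3.86204668]
14.325 [ 0.53198579 -0.41541608  0.07920703] 0.03428127413726343 [ 0.31178492  0.14773709 -4.51208099] [ 0.04659517 -0.0085063  -0.04420859]
```

View pics/k_wrist.png

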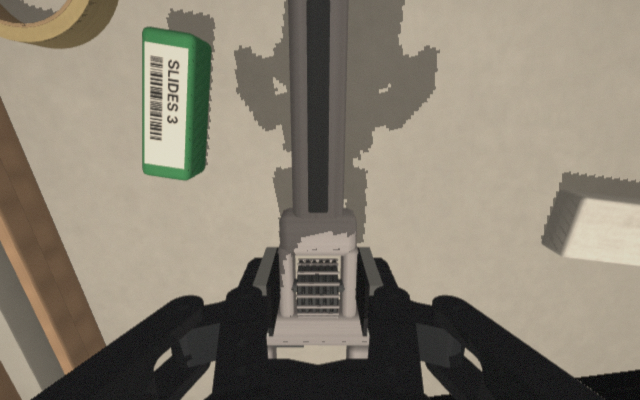

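View pics/k_scene.png

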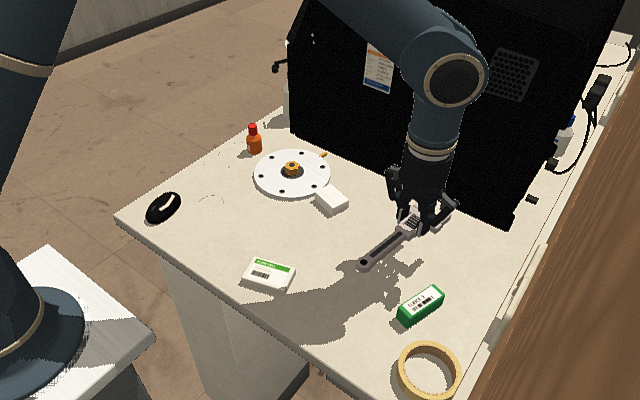

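```bash
python3 - <<'E'
from h import *
f=np.load("pics/k_wrist.npz");Pw=wristP(dict(tcp_rot=f["R"],position=f["pos"]));D=cloud(Pw,f["d"])
T=lambda v,u:(f["R"].T@(D[v,u]-f["pos"]))
for v,u in [(15,300),(60,300),(100,300),(150,301),(200,300),(150,335),(100,332),(225,305),(240,318),(330,290),(330,350),(330,318),(290,318)]: print((v,u),(T(v,u)*1e3).round(1),D[v,u].round(4))
# handle centre by row in tool frame
for v in (20,80,140,200):
    m=[u for u in range(260,380) if .04<D[v,u,2]<.12]; L=T(v,m[1]);Q=T(v,m[-2]);print(v,m[0],m[-1],((L+Q)/2*1e3).round(1))
cv2.imwrite("pics/z6.png",cv2.resize(f["p"][200:380,240:400,::-1],None,fx=4,fy=3.3))
E
```

```text
(15, 300) [-19.6 102.9  -6.8] [ 0.4294 -0.4053  0.099 ]
(60, 300) [-20.6  87.9  -7. ] [ 0.4442 -0.408   0.0999]
(100, 300) [-19.4  73.9  -7.3] [ 0.458  -0.4106  0.0987]
(150, 301) [-19.8  54.7  -7.2] [ 0.4768 -0.4136  0.099 ]
(200, 300) [-20.6  34.1  -7.9] [ 0.4971 -0.4176  0.0999]
(150, 335) [-19.4  54.7   6.5] [ 0.4791 -0.4001  0.0987]
(100, 332) [-19.5  73.8   5. ] [ 0.46   -0.3984  0.0988]
(225, 305) [-21.4  23.3  -5.9] [ 0.5081 -0.4174  0.1007]
(240, 318) [-20.4  15.9  -0.4] [ 0.5162 -0.4132  0.0996]
(330, 290) [-21.1 -29.8 -13.6] [ 0.5592 -0.4337  0.1002]
(330, 350) [-20.3 -30.4  14.8] [ 0.5645 -0.4058  0.0995]
(330, 318) [-21.2 -29.7  -0.4] [ 0.5613 -0.4207  0.1004]
(290, 318) [-29.8  -2.9  -0.4] [ 0.5348 -0.4163  0.109 ]
20 289 347 [-18.  101.6  -0.3]
80 290 346 [-17.6  81.2  -0.4]
140 291 344 [-18.   58.5  -0.5]
200 293 343 [-18.4  33.4  -0.3]
```

View pics/z6.png

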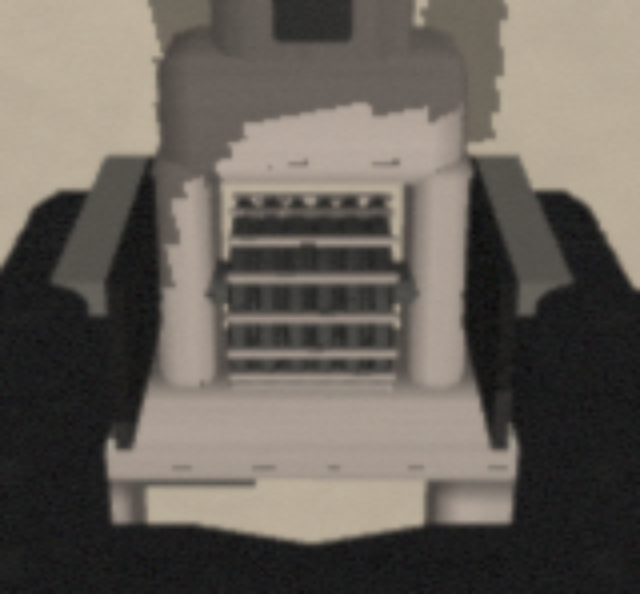

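```bash
python3 - <<'E'
from h import *
a=np.radians(27.2);t=np.array([.5443,-.1134])
movep(np.r_[t,.10],R(a))
move_l(np.r_[t,.032],feed=.1)
s=sense();print(s["time_s"],s["position"],s["finger_gap"],s["tcp_rot"])
for n in("wrist","scene","top"):
    p,d=camera(n);np.savez(f"pics/h_{n}.npz",p=p,d=d,pos=s["position"],R=s["tcp_rot"])
    c=dict(wrist=p[200:,200:440],scene=p[120:240,230:390],top=p[130:230,210:350])[n]
    cv2.imwrite(f"pics/h_{n}.png",cv2.resize(c[:,:,::-1],None,fx=600/c.shape[0]*.8,fy=600/c.shape[0]*.8))
E
```

```text
16.4167 [ 0.54485034 -0.11378994  0.03237595] 0.034267737263895585 [[ 1.01150118e-03 -8.89581938e-01 -4.56774510e-01]
 [-3.32743933e-04 -4.56775018e-01  8.89582190e-01]
 [-9.99999433e-01 -7.47824485e-04 -7.58031461e-04]]
```

View pics/h_wrist.png

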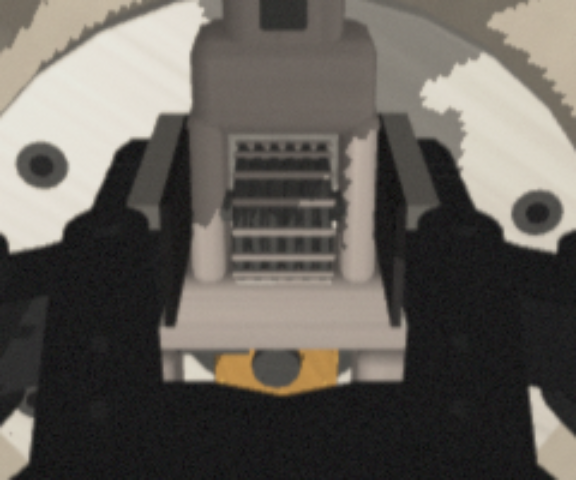

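View pics/h_scene.png

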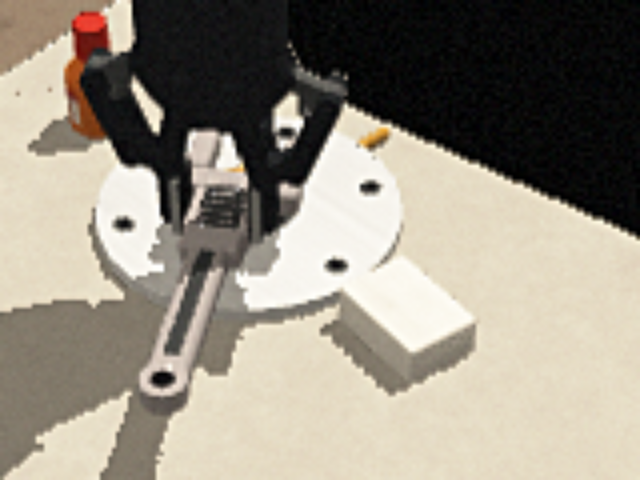

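View pics/h_top.png

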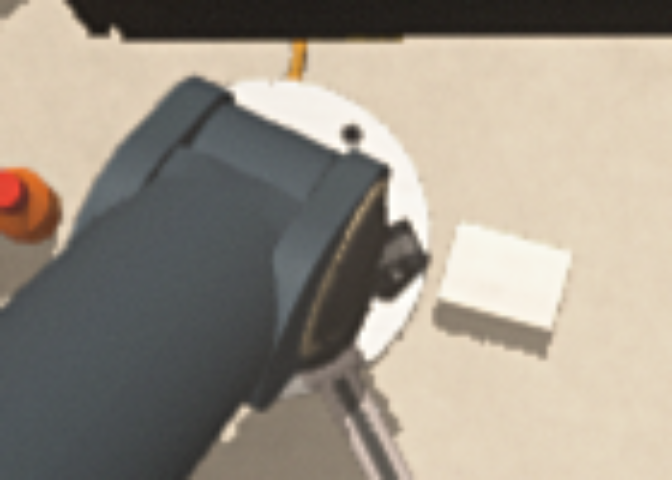

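```bash
python3 - <<'E'
from h import *
f=np.load("pics/h_wrist.npz");P=wristP(dict(tcp_rot=f["R"],position=f["pos"]))
x=ray(P,(278/2.4+200-.5,366/2.4+200-.5),.0315);print(x,(f["R"].T@(x-f["pos"])*1e3).round(1))
hsv=cv2.cvtColor(f["p"],cv2.COLOR_RGB2HSV);m=cv2.inRange(hsv,(8,120,80),(30,255,255));m[:330]=0;v,u=np.where(m>0);print(u.min(),u.max(),v.min(),v.max())
a=ray(P,(u.min(),365),.028);b=ray(P,(u.max(),365),.028);print(a,b,[(f["R"].T@(q-f["pos"])*1e3).round(1) for q in(a,b)])
# jaws visible: inner edges at wrench top plane
D=cloud(P,f["d"])
for z in (.036,.02):
  for uz,vz in((185,365),(355,365)):
    q=ray(P,(uz/2.4+199.5,vz/2.4+199.5),.053);print((f["R"].T@(q-f["pos"])*1e3).round(1))
print((f["R"].T@(D[322,316]-f["pos"])*1e3).round(1))
E
```

```text
[ 0.60059566 -0.08818912  0.0315    ] [  0.9 -61.3  -2.7]
290 453 346 399
[ 0.61844716 -0.09581846  0.028     ] [ 0.57468031 -0.01074703  0.028     ] [array([  4.4, -73.7, -17.6]), array([  4.4, -73.6,  78. ])]
[-20.6 -42.  -21.3]
[-20.6 -42.   13.1]
[-20.6 -42.  -21.3]
[-20.6 -42.   13.1]
[-21.3 -24.6  -2.1]
```

```bash
python3 - <<'E'
from h import *
a=np.radians(27.2);ex=np.array([np.cos(a),np.sin(a)]);ey=np.array([-ex[1],ex[0]])
t=np.array([.5443,-.1134])-.001*ex+.0007*ey
r=move_l(np.r_[t,.002],feed=.03,until_force=5)
s=sense();print(r,s["time_s"],s["position"],s["wrist_force"],s["ft_torque"])
p,d=camera("wrist");np.savez("pics/l_wrist.npz",p=p,d=d,pos=s["position"],R=s["tcp_rot"])
c=p[200:,200:440];cv2.imwrite("pics/l_wrist.png",cv2.resize(c[:,:,::-1],None,fx=2.4,fy=2.4))
P=wristP(s);D=cloud(P,d);print([D[v,u].round(4) for v,u in((225,318),(323,318),(100,300),(30,300))])
E
```

```text
True 17.4417 [ 0.54282309 -0.11317917  0.00363566] [-1.40965956 -0.58096395  5.09166344] [-0.00762689  0.04461078  0.00752415]
[array([ 0.5223, -0.1251,  0.0245]), array([ 0.5655, -0.1029,  0.0252]), array([ 0.4803, -0.1544,  0.0237]), array([ 0.4586, -0.1651,  0.0237])]
```

View pics/l_wrist.png

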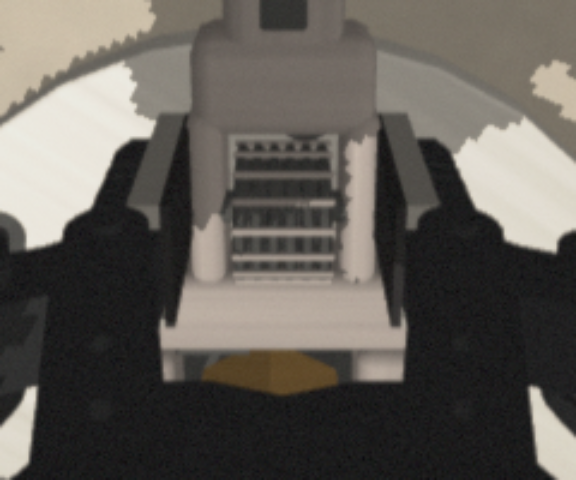

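```bash
cat >> h.py <<'E'
A=np.radians(27.2);ex=np.array([np.cos(A),np.sin(A)]);ey=np.array([-ex[1],ex[0]])
E
python3 - <<'E'
from h import *
command_gripper(.056)
s=sense();p0=s["position"];print(s["time_s"],p0,s["wrist_force"])
move_l(np.r_[p0[:2],.07],feed=.2)
command_gripper(0,60)
w=np.array([.5499,-.1095])
st=w-.009*ex
move_l(np.r_[st,.045],R(A),feed=.2)
f0=sense()["wrist_force"]
p,d=camera("wrist");s=sense();np.savez("pics/r0.npz",p=p,d=d,pos=s["position"],R=s["tcp_rot"]);cv2.imwrite("pics/r0.png",p[:,:,::-1])
r=move_l(np.r_[st,.020],feed=.03,until_force=10)
s=sense();print(r,s["time_s"],s["position"],s["wrist_force"]-f0)
if r:
    z=s["position"][2]
    for k in (0,.004,.008):
        move_l(np.r_[st+k*ex,z],feed=.04);s=sense();print(s["time_s"],s["position"],(s["wrist_force"]-f0).round(2), ex@(s["wrist_force"]-f0)[:2])
    move_l(np.r_[st+.008*ex,.05],feed=.2)
s=sense();print(s["time_s"])
p,d=camera("wrist");np.savez("pics/r1.npz",p=p,d=d,pos=s["position"],R=s["tcp_rot"]);cv2.imwrite("pics/r1.png",p[:,:,::-1])
E
```

```text
17.8333 [ 0.54116333 -0.11268272  0.00227535] [-0.11883706  0.61651576  0.54539099]
True 19.825 [ 0.54193919 -0.11356248  0.02777179] [-0.22053825  0.10846258  8.40965376]
20.075 [ 0.54206675 -0.11365942  0.02789373] [-1.13  0.22  5.6 ] -0.9071126976899302
20.325 [ 0.54438199 -0.11245152  0.02784464] [-3.61 -1.58  7.31] -3.933952104083216
20.575 [ 0.5475444  -0.11084573  0.02779482] [-4.   -0.42  9.88] -3.7465608604101552
20.8333
```

View pics/r0.png

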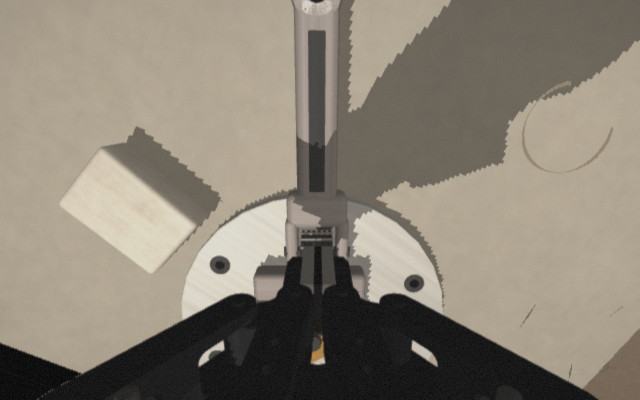

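View pics/r1.png

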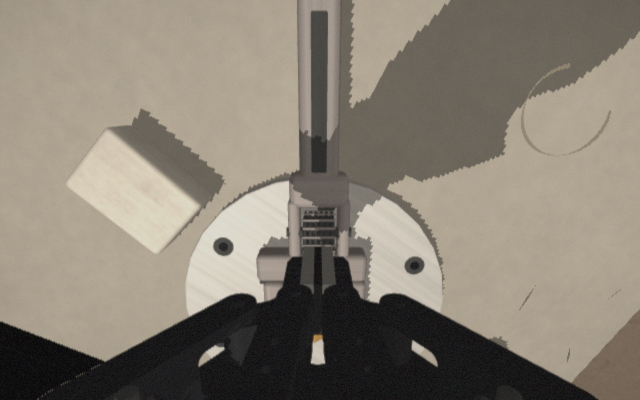

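```bash
cat >> h.py <<'E'
def stroke(w,z,a0=-.010,a1=.010,n=2,feed=.05,sub=None,zup=.034):
    f0=sense()["wrist_force"]
    st=w+a0*ex
    move_l(np.r_[st,zup],R(A),feed=.2)
    move_l(np.r_[st,z],feed=.06)
    out=[]
    for i in range(n):
        s=sense();F=s["wrist_force"]-f0;out.append((round(float(ex@F[:2]),1),round(float(F[2]),1)))
        move_l(np.r_[w+(a0+(a1-a0)*(i+1)/n)*ex,z],feed=feed)
    s=sense();F=s["wrist_force"]-f0;out.append((round(float(ex@F[:2]),1),round(float(F[2]),1)))
    move_l(np.r_[w+a1*ex,zup],feed=.2)
    print(round(s["time_s"],2),s["position"].round(4),out,flush=True)
def shot(tag,zh=.075,back=.03,w=np.array([.5499,-.1095])):
    move_l(np.r_[w-back*ex,zh],R(A),feed=.25)
    sleep(.15);s=sense();p,d=camera("wrist");np.savez(f"pics/{tag}.npz",p=p,d=d,pos=s["position"],R=s["tcp_rot"]);cv2.imwrite(f"pics/{tag}.png",p[:,:,::-1]);print("t",s["time_s"])
    return p,d,s
E
python3 - <<'E'
from h import *
w=np.array([.5499,-.1095])
stroke(w,.0262,n=4)
shot("r2")
E
```

```text
22.42 [ 0.5601 -0.1049  0.0267] [(-3.2, 12.0), (-5.4, 13.1), (-5.7, 13.6), (-4.5, 14.2), (-1.7, 3.5)]
t 23.1917
```

View pics/r2.png

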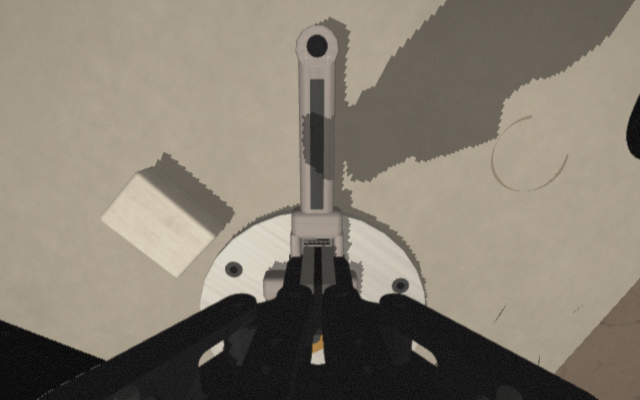

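```bash
python3 - <<'E'
from h import *
f=np.load("pics/r2.npz");P=wristP(dict(tcp_rot=f["R"],position=f["pos"]));D=cloud(P,f["d"])
for v in (80,120,160,200):
    m=[u for u in range(270,360) if .018<D[v,u,2]<.03];L=D[v,m[1]];Q=D[v,m[-2]];print(v,((L+Q)/2).round(4))
h=ray(P,(317,46),.025);print(h)
# shoulder of neck row (-87)
w=np.array([.5499,-.1095])
stroke(w,.0258,n=2)
p,d,s=shot("r3",zh=.13,back=-.07)
P=wristP(s)
E
```

```text
80 [ 0.4472 -0.1634  0.0213]
120 [ 0.4676 -0.1533  0.0225]
160 [ 0.489  -0.1423  0.0238]
200 [ 0.5125 -0.1302  0.0222]
[ 0.43159752 -0.17147829  0.025     ]
24.6 [ 0.5596 -0.1058  0.0269] [(-2.0, 9.2), (-4.4, 11.4), (0.2, 5.1)]
t 25.6
```

View pics/r3.png

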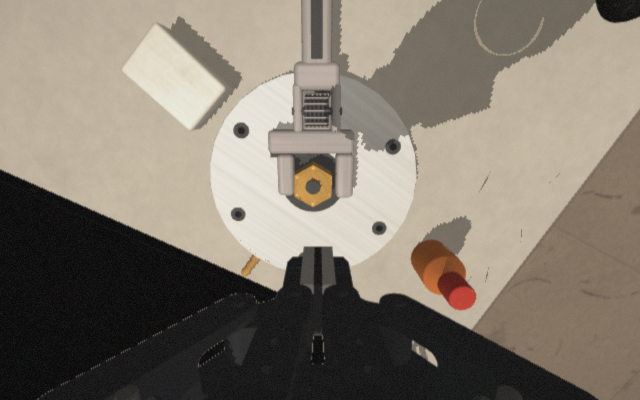

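```bash
cat >> h.py <<'E'
def zoomhead(tag,r=(55,215),c=(245,385)):
    f=np.load(f"pics/{tag}.npz");cv2.imwrite(f"pics/{tag}z.png",cv2.resize(f["p"][r[0]:r[1],c[0]:c[1],::-1],None,fx=4,fy=4,interpolation=cv2.INTER_CUBIC))
E
python3 -c "
from h import *
zoomhead('r3',(60,210))"
```

```text
(no output)
```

View pics/r3z.png

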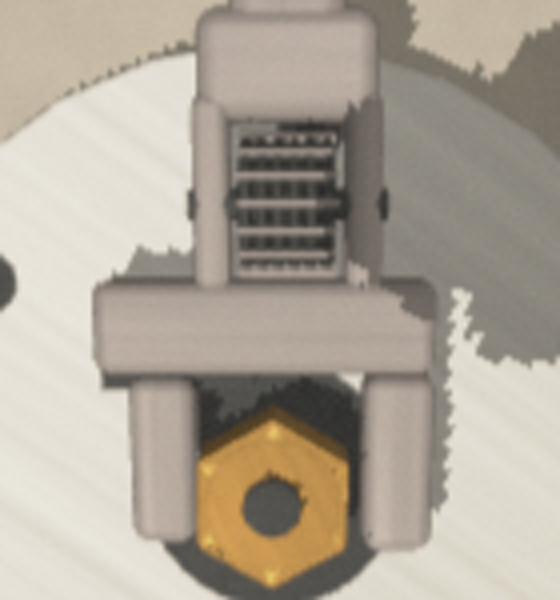

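```bash
python3 - <<'E'
from h import *
f=np.load("pics/r3.npz");P=wristP(dict(tcp_rot=f["R"],position=f["pos"]))
q=lambda u,z:ray(P,np.array(u)/4-.4+[245,60],z)
w=q((287,204),.024);print("worm",w, "rel",((w[:2]-[.5499,-.1095])@ex,(w[:2]-[.5499,-.1095])@ey))
n=q((273,507),.0315);print("nut",n)
a,b=q((195,460),.026),q((364,460),.026);print("open",np.linalg.norm(a-b))
l1,l2=q((196,400),.026),q((196,535),.026);print(np.degrees(np.arctan2(*(l2-l1)[1::-1])))
W=w[:2]
for i in range(2): stroke(W,.0255,n=2)
shot("r4",zh=.13,back=-.07);zoomhead("r4",(60,210))
E
```

```text
worm [ 0.54966182 -0.11119686  0.024     ] rel (np.float64(-0.0009874760756479048), np.float64(-0.001400341154337772))
nut [ 0.60157442 -0.08777496  0.0315    ]
open 0.033416334476521196
25.874231526069728
27.42 [ 0.5609 -0.1068  0.0268] [(-0.6, 11.0), (-3.1, 13.8), (-0.1, 5.6)]
28.91 [ 0.5606 -0.1075  0.0269] [(-4.8, 20.2), (-5.4, 20.6), (-4.0, 13.2)]
t 29.9167
```

View pics/r4z.png

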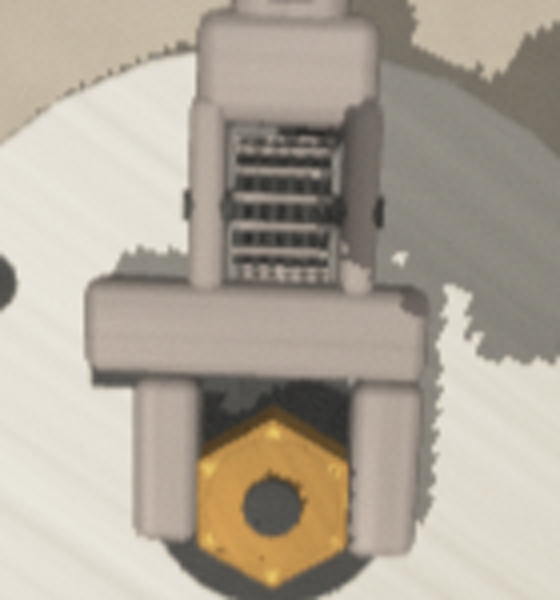

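```bash
python3 - <<'E'
from h import *
f=np.load("pics/r4.npz");P=wristP(dict(tcp_rot=f["R"],position=f["pos"]))
q=lambda u,z:ray(P,np.array(u)/4-.4+[245,60],z)
w=q((282,208),.024);print("worm",w)
a,b=q((197,460),.026),q((353,460),.026);print("open",np.linalg.norm(a-b))
W=w[:2]
for i in range(2): stroke(W,.0255,n=3)
shot("r5",zh=.13,back=-.07);zoomhead("r5",(60,210))
E
```

```text
worm [ 0.55084839 -0.11172638  0.024     ]
open 0.030845290762938904
31.88 [ 0.5613 -0.1082  0.027 ] [(-0.9, 11.6), (-5.1, 13.9), (-5.6, 15.5), (-3.4, 6.9)]
33.52 [ 0.5562 -0.1106  0.0273] [(-2.8, 20.3), (-9.1, 26.3), (-12.0, 27.4), (-14.4, 29.2)]
t 34.525
```

View pics/r5z.png

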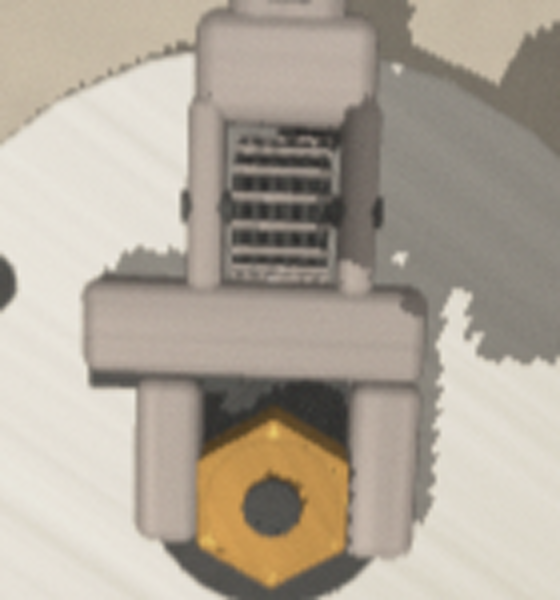

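```bash
python3 - <<'E'
from h import *
f=np.load("pics/r5.npz");P=wristP(dict(tcp_rot=f["R"],position=f["pos"]))
q=lambda u,z:ray(P,np.array(u)/4-.4+[245,60],z)[:2]
n=q((273,507),.0315);n2=q((273,498),.028)
c=[q(u,.028) for u in((272,420),(347,460),(347,548),(272,588),(198,545),(198,460))]
nc=np.mean(c,0);print("nut spindle",n,"corners",nc,[round(np.linalg.norm(k-nc)*1e3,1) for k in c])
L=lambda p:((p-n)@ex*1e3).round(2)
for name,u,z,off in [("Rtip",(380,552),.022,15),("Rtip",(380,552),.026,15),("Ltip",(165,537),.022,15),("throat top",(270,382),.026,-20),("crossbar back",(270,284),.026,-38),("worm",(282,208),.024,-52),("neck back",(285,18),.026,-87)]:
    print(name,z,"seat rel nut x:",L(q(u,z))-off)
a,b=q((198,460),.026),q((350,460),.026);print("open",np.linalg.norm(a-b))
D=cloud(P,f["d"]);print(D[60+330//4,245+250//4],D[60+450//4,245+380//4])
E
```

```text
nut spindle [ 0.60168889 -0.08779781] corners [ 0.60204536 -0.08781124] [np.float64(16.8), np.float64(17.2), np.float64(17.4), np.float64(17.4), np.float64(17.1), np.float64(17.1)]
Rtip 0.022 seat rel nut x: -3.130000000000001
Rtip 0.026 seat rel nut x: -4.26
Ltip 0.022 seat rel nut x: -6.42
throat top 0.026 seat rel nut x: -3.620000000000001
crossbar back 0.026 seat rel nut x: -4.259999999999998
worm 0.024 seat rel nut x: -4.130000000000003
neck back 0.026 seat rel nut x: -2.069999999999993
open 0.03004312899901784
[ 0.57391292 -0.10703445  0.02416869] [ 0.58287116 -0.07335092  0.02544991]
```

```bash
cat >> h.py <<'E'
NUT=np.array([.6015,-.0877]);RHO=.150;OFF=.026
def arc(phi,off=OFF,rho=RHO):
    y=A+phi;e1=np.array([np.cos(y),np.sin(y)]);e2=np.array([-e1[1],e1[0]])
    return NUT-rho*e1-off*e2,R(y),e2
E
python3 - <<'E'
from h import *
for phi in (.1,0,-.3,-.6,-.85):
    p,Q,e=arc(phi);q=inverse_kinematics(np.r_[p,-.003],Q);print(phi,p.round(3),None if q is None else np.round(q,2))
p,Q,e=arc(.09)
movep(np.r_[p,.06],Q)
f0=sense()["wrist_force"];print(f0)
r=move_l(np.r_[p,-.002],feed=.06,until_force=5)
s=sense();print(r,s["time_s"],s["position"],s["wrist_force"]-f0)
if not r:
    phi=.09
    while phi>-.12:
        phi-=.05;p,Q,e=arc(phi)
        r=move_l(np.r_[p,-.002],Q,feed=.04,until_force=4)
        s=sense();print(round(phi,3),r,round(s["time_s"],2),(e@(s["wrist_force"]-f0)[:2]).round(2))
        if r: break
    p,d=camera("wrist");cv2.imwrite("pics/p0.png",p[:,:,::-1])
E
```

```text
0.1 [ 0.49  -0.191] [ 0.18  0.54  0.14  2.07 -0.14  0.54  2.57]
0 [ 0.48  -0.179] [ 0.02  0.55  0.32  2.11 -0.33  0.53  2.63]
-0.3 [ 0.458 -0.139] [-0.14  0.53  0.44  2.19 -0.45  0.51  2.39]
-0.6 [ 0.449 -0.095] [-0.27  0.52  0.49  2.24 -0.51  0.49  2.06]
-0.85 [ 0.452 -0.057] [-0.39  0.52  0.53  2.24 -0.55  0.5   1.77]
[-0.03354812  0.60399172  1.10007003]
False 36.5083 [ 0.4890295  -0.19007144 -0.00166271] [ 0.03554359 -1.20751963 -0.63349005]
0.04 False 36.85 -0.28
-0.01 False 37.19 -0.55
-0.06 False 37.53 0.42
-0.11 False 37.88 -2.92
-0.16 False 38.22 -1.86
```

View pics/p0.png

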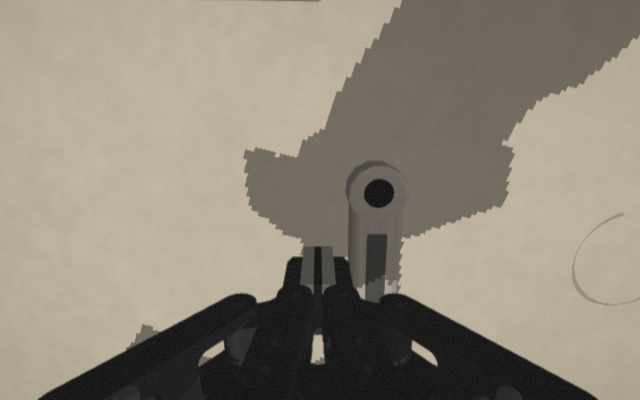

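```bash
python3 - <<'E'
from h import *
f0=np.array([-.03,.6-.9,0]);phi=-.16
f0=np.array([0,0,0.])
while phi>-.92:
    phi-=.04;p,Q,e=arc(phi)
    r=move_l(np.r_[p,-.002],Q,feed=.04,until_force=4)
    s=sense();F=e@s["wrist_force"][:2];print(round(phi,3),r,round(s["time_s"],2),F.round(2))
    if r or F<-4.5: break
p,d=camera("scene");cv2.imwrite("pics/p1.png",cv2.resize(p[100:300,180:400,::-1],None,fx=3,fy=3))
E
```

```text
-0.2 False 38.57 -0.99
-0.24 False 38.87 -1.61
-0.28 False 39.17 -0.99
-0.32 False 39.47 -1.19
-0.36 False 39.77 -0.79
-0.4 False 40.07 -0.21
-0.44 False 40.37 -1.22
-0.48 False 40.67 -1.02
-0.52 False 40.97 -0.5
-0.56 False 41.27 -0.3
-0.6 False 41.57 -0.52
-0.64 False 41.87 -1.8
-0.68 False 42.17 -0.77
-0.72 False 42.47 -1.07
-0.76 False 42.77 -1.26
-0.8 False 43.07 -1.48
-0.84 False 43.37 -3.17
-0.88 True 43.58 -4.0
```

View pics/p1.png

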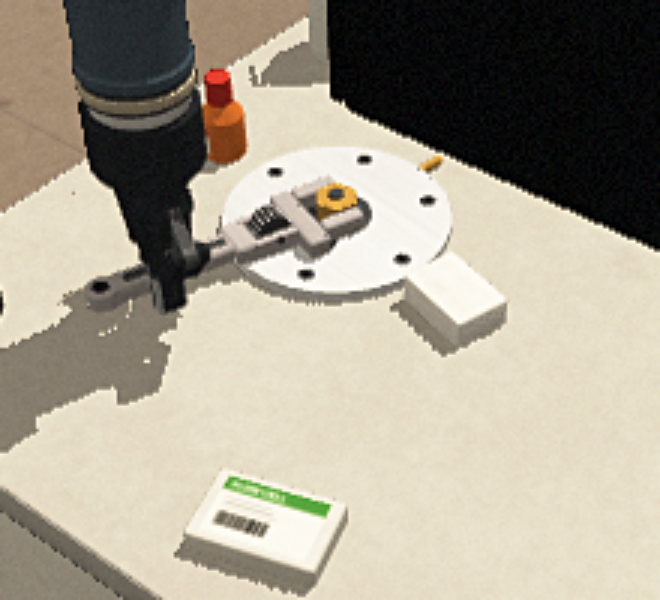

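```bash
python3 - <<'E'
from h import *
p,Q,e=arc(-.80,off=.034)
move_l(np.r_[p,-.002],Q,feed=.08)
move_l(np.r_[p,.07],feed=.2)
y=A-.82;e1=np.array([np.cos(y),np.sin(y)])
movep(np.r_[NUT+.012*e1,.13],R(y));sleep(.2)
s=sense();p,d=camera("wrist");np.savez("pics/e0.npz",p=p,d=d,pos=s["position"],R=s["tcp_rot"]);cv2.imwrite("pics/e0.png",p[:,:,::-1]);zoomhead("e0",(60,210));print(s["time_s"],s["position"],np.degrees(y))
E
```

```text
45.4167 [ 0.61092975 -0.09152244  0.12917913] -19.782539200727502
```

View pics/e0z.png

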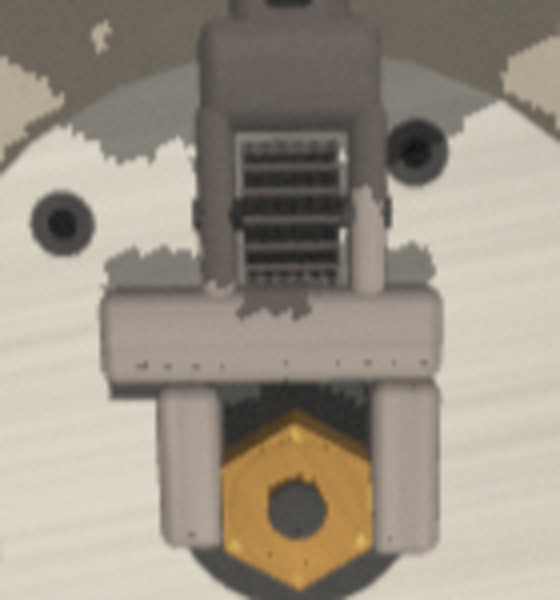

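View pics/e0.png

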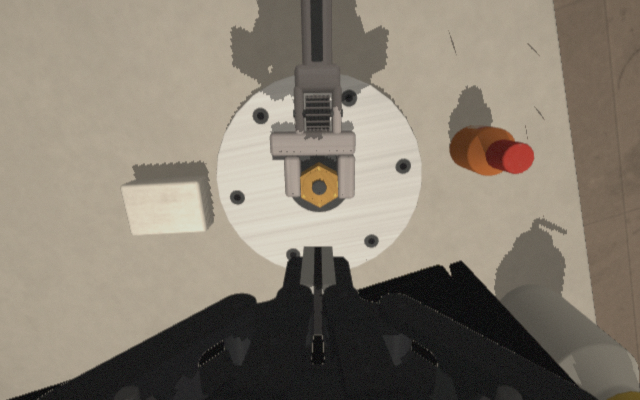

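```bash
python3 - <<'E'
from h import *
f=np.load("pics/e0.npz");P=wristP(dict(tcp_rot=f["R"],position=f["pos"]))
q=lambda u,z:ray(P,np.array(u)/4-.4+[245,60],z)[:2]
c=[q(u,.028) for u in((296,425),(370,465),(370,550),(299,590),(224,548),(223,465))];n=np.mean(c,0)
an=np.degrees([np.arctan2(*(k-n)[::-1]) for k in c]);print(n,an.round(1),(an%60).round(1),[round(np.linalg.norm(k-n)*1e3,1) for k in c])
n2=q((298,508),.0315);print(n2)
h1=q((221,400),.026);h2=q((221,535),.026);print("jaw line",np.degrees(np.arctan2(*(h2-h1)[::-1])))
h1=q((373,400),.026);h2=q((373,535),.026);print("jaw line",np.degrees(np.arctan2(*(h2-h1)[::-1])))
y=A-.82;e1=np.array([np.cos(y),np.sin(y)])
print("open",np.linalg.norm(q((221,460),.026)-q((373,460),.026)))
for nm,u,z,o in(("Rtip",(405,552),.024,15),("throat",(290,385),.026,-20),("cb back",(280,288),.026,-38),("worm",(293,213),.024,-52)): print(nm,((q(u,z)-n2)@e1*1e3-o).round(2))
D=cloud(P,f["d"])
r3=np.load("pics/r3.npz");P3=wristP(dict(tcp_rot=r3["R"],position=r3["pos"]));D3=cloud(P3,r3["d"])
for nm,E,pp in(("e0",D,f["p"]),("r3",D3,r3["p"])):
    m=(E[...,2]>.018)&(E[...,2]<.03)&(pp.min(-1)>120)&(E[...,1]<-.16)&(E[...,0]>.53)&(E[...,0]<.65);print(nm,"block",E[m].mean(0).round(4),m.sum())
    m=(E[...,2]>.06)&(E[...,2]<.08)&(pp[...,0]>120)&(pp[...,2]<60);print(nm,"amber",E[m].mean(0).round(4),m.sum())
E
```

```text
[ 0.60226009 -0.08749326] [ 160.9  101.4   39.5  -18.4  -80.4 -140.7] [40.9 41.4 39.5 41.6 39.6 39.3] [np.float64(16.7), np.float64(16.8), np.float64(17.1), np.float64(17.2), np.float64(16.9), np.float64(17.0)]
[ 0.60151344 -0.08703661]
jaw line -20.755644113326834
jaw line -18.825001493560773
open 0.030201856628928627
Rtip -3.85
throat -3.37
cb back -3.94
worm -3.72
e0 block [ 0.5767 -0.2142  0.0239] 3908
e0 amber [0.6169 0.0413 0.0735] 703
r3 block [ 0.5766 -0.214   0.0237] 5622
r3 amber [0.6166 0.0421 0.0735] 439
```

```bash
python3 -c "
from rig import *
print(sense()['time_s'],sense()['wrist_force']);finish_job()"
```

```text
45.4667 [-0.04764242  0.10372037  0.48907185]
the job is handed in; nothing more can be done
```

I closed the valve and handed the job in at 45.5 s. The wrench is lying snug on the nut and the gripper is lifted clear.

**What I did:** I laid the wrench flat on the flange with its jaws round the nut. Several fingertip strokes over the worm wheel closed the jaw until the drag force rose to about 14 N. I then pushed the handle clockwise until the push rose from about 1 N to about 4 N at the stop, then backed off.

**Last checks (wrist camera, after backing off):**

| Check | Measured |
|---|---|
| Nut turned | about 47° (0.82 rad) from where it began; this is at the upper end of the 0.5–0.8 rad expected, within measuring error |
| Jaw opening | about 30.2 mm |
| Wrench seat to nut axis | about 4 mm |
| Bottle and block | within 1 mm of where they stood just before the handle was pushed |

I did not measure the slide case again after picking up the wrench. The fingers came no closer to it after that.

**What disagreed:**
- **Fingertips:** they sit about 9 mm behind the tool point, not 25 mm ahead of it as stated. My first grasp therefore closed on air above the wrench. I measured the true length with a light touch on the bench and used that from then on.
- **Worm wheel:** the vertical press read between about 5 and 29 N across the strokes, outside the suggested 10 to 20 N at times.

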